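# Enable the kiln with its key and start the firing

### The job

Start the kiln from its control console: take the kiln key (the one with the wide rectangular bow) out of the wooden key block, push it fully home in the key switch and turn it clockwise to its stop, leaving it in. Then swing the mains lever right over to the far side and, last, press the start button fully down and let it go. Leave the round-headed key in the block, and the pots and jar where they stand.

Things in the scene. Friction and masses are not known exactly. Their poses are not given: they have to be found in the camera images.
- key: kiln key, loose, 0.12 kg, upright in a slot of the block. Origin at the blade tip, z up. Steel blade 22 mm wide (x), 6 thick (y), z 0-34 mm, lowest 8 mm tapering to 16 x 2; round collar, diameter 32, z 34-42, stops it when fully in; neck to 50; black rectangular bow 60 wide (x), 14 thick (y), z 50-96. Grip the bow across its 14 mm. Same after a half turn about z
- key_collar (a point): underside of the kiln key's collar, on its axis, 34 mm above the blade tip; meets the lock's mouth (or the block's top) when the key is fully in. Axes as the key's
- round_key_collar (a point): the other key, to be left alone: same blade, collar and neck, but a round disc bow of 38 mm diameter (14 mm thick), top at 87 mm above its blade tip; this point lies under its collar. It stands in the other slot; which slot is which varies
- block: wooden key block fixed to the bench, 170 (x) x 60 (y) x 45 mm high; origin at the centre of its underside. Two slots at x = -43 and +43 mm, each 25 mm along x by 9 mm along y, 39 mm deep; the keys stand in them, blade width along the block's x, collars on the block's top, blade tips 11 mm above the bench
- console: grey kiln control console fixed to the bench, 160 (x) x 300 (y) x 50 mm high; origin at the centre of its underside, front faces its -x. On top: key switch at (0, 90) mm on a round dark bezel (diameter 88, 8 high), mains lever at (0, -20) mm on a block 70 (x) x 50 (y) x 25 mm high, start button at (-35, -110) mm
- lock_mouth (a point): centre of the mouth of the key switch's slot, on its turning axis, 94 mm above the bench, at the top of a steel plug 50 (x) x 32 (y) mm that stands 36 mm up from the bezel. Slot 25 mm along this point's x, 9 mm along its y, 36 mm deep, square-edged mouth. The axes turn with the plug; at off, x is the console's x
- lock (a joint): key switch angle in rad: 0 off, growing clockwise seen from above to 1.57, on, a firm stop (slot then along the console's y). Light friction (0.06 N m), stays where left, no spring. The key has about 0.13 rad of play in the slot
- lever (a joint): mains lever, turning about the console's y axis through (0, -20, 72) mm in the console's frame: 0 leans 0.5 rad from vertical to the console's front (-x), 1.0 leans 0.5 rad to the far side (+x): on, a firm stop. Starts at 0 to 0.15, needs under 2 N at the knob, stays where left
- lever_tip (a point): centre of the lever's black ball knob, diameter 26 mm, 80 mm from the hinge along a 10 mm steel rod
- button (a joint): start button travel in m: 0 up, 0.006 fully down (5 N), springs back when let go
- button_top (a point): centre of the top of the round grey button, diameter 34 mm, 72 mm above the bench, in a housing of diameter 50 mm that stands 12 mm above the console's top; pressing goes straight down 6 mm, which still leaves it 4 mm above the housing's rim
- jar: glaze jar standing on the bench, diameter 70 mm, 85 mm high, origin under its centre; leave alone
- mug: white mug, diameter 80 mm, 90 mm high, origin under its centre; leave alone
- bowl: blue bowl, diameter 100 mm, 55 mm high, origin under its centre; leave alone

How it is judged:
On the way, in this order (a step that is already met when the one before it is completed fails the run):
1. the kiln key is lifted clear of the key block (height (world z) of key_collar above 0.085 m), for 0.1 s.
2. the key is fully in the key switch, still off (horizontal distance between key_collar and lock_mouth below 0.004 m and z of key_collar in the frame of lock_mouth between -0.004 and 0.003 m and angle between key's own z axis and vertical below 0.12 rad and angle between the x axis of key and the x axis of lock_mouth, either way round below 0.25 rad and value of joint lock below 0.3 rad), for 0.1 s.
3. the key, fully in, is turned to on (horizontal distance between key_collar and lock_mouth below 0.004 m and z of key_collar in the frame of lock_mouth between -0.004 and 0.003 m and angle between key's own z axis and vertical below 0.12 rad and angle between the x axis of key and the x axis of lock_mouth, either way round below 0.25 rad and value of joint lock above 1.3 rad), for 0.2 s.
4. the mains lever is thrown to the far side, the key still in and on (all of step 3 and value of joint lever above 0.85 rad), for 0.2 s.
5. the start button is pressed down (value of joint lock above 1.3 rad and value of joint lever above 0.85 rad and value of joint button above 0.0045 m), for 0.1 s.
At the end, for the whole second after the job is handed in: Kiln key left fully in the switch (collar within 3 mm of the mouth's height, 4 mm of its axis, upright within 0.12 rad) and at rest; switch on (over 1.3 of 1.57 rad); lever over (above 0.85 of 1.0 rad); button up again; round-headed key still in its slot (all of step 4 and value of joint button below 0.002 m and linear speed of key below 0.02 m/s and distance of round_key_collar from where it was at the start of the episode below 0.015 m); the robot touches nothing.
It fails at once if the round-headed key is taken or moved more than 15 mm (distance of round_key_collar from where it was at the start of the episode above 0.015 m).
It fails at once if the jar, mug or bowl is moved more than 30 mm (distance of any of jar, mug, bowl from where it was at the start of the episode above 0.03 m).
It fails at once if the lever is thrown before the key switch is on (value of joint lever above 0.5 rad and value of joint lock below 1.2 rad).
It fails at once if the start button is pressed before the lever is thrown (value of joint button above 0.0045 m and value of joint lever below 0.7 rad).
It also fails if it takes over 66 s, if anything falls off the work surface, if the arm or the gripper's body presses on something with over 40 N, if the wrist force passes 120 N, or if a joint passes its speed limit or range.

### The arm

A 6-joint arm with a two-finger parallel gripper is mounted at the origin on the work surface. World frame = base frame: x ahead of the robot, y to its left, z up, the work surface at z = 0. Lengths are in m, angles in rad, forces in N, time in s.
With the tool pointing down it reaches from about 0.375 to 0.9 m from the base axis. Payload 3.1 kg.
Tool frame: the origin (TCP) lies where the fingers leave the gripper's body, on its centre line; the fingertips stand 73 mm ahead of it and the grasp point (between the pads) lies 54 mm ahead of it; z points along the fingers, y is the line along which they close (so a half turn about z gives the same grasp; the last joint's range is limited). The gripper opens to 85 mm and grips with 20 to 120 N. Pads are 22 mm wide; open, the fingers measure 114 mm over their backs; the gripper's body (76 mm by 85 mm) begins 54 mm behind the grasp point. The pads swing forward as they close: fully open they stand 13 mm farther back than shut.
Start: joints at [1.101, 0.527, 1.433, -0, 1.181, -0.178], TCP at [0.18, 0.599, 0.304] pointing down, gripper open.
Joint ranges: [-3.08, 3.08], [-0.75, 2.2], [0.22, 2.44], [-1.43, 4.57], [0, 2.65], [-2.85, 2.85]. Speed limits (rad/s): [2.79, 2.79, 3.14, 3.14, 3.14, 3.14].

### API

Orientations are given as a unit quaternion [x, y, z, w].
In Python, from station import manip gives the robot as it stands.
- The arm moves only by the tool step_arm, never from a script. Its argument "moves" is one flat list of numbers, 5 for each row, row after row: the opening, from 0 (shut) to 1 (fully open), then the shift along the world's x, y, z scaled (see below), then the turn about the world's z scaled (see below). In form: [fingers, x, y, z, yaw, fingers, x, y, z, yaw, ...]. A call has 1 to 12 rows; each row is the pose to reach, as a shift and turn from the pose commanded when the call began, turning the shorter way round; what a row does not reach only later rows make up. The controller multiplies each number of a shift by 200 mm and each number of a turn by pi rad. A row lasts 1/8 s, in which the tool goes at most 62.5 mm and 10.7 degrees, less where a joint would pass 70% of its speed; a pose out of reach is approached as far as the arm can. A call with a number of a shift or a turn outside -1 to 1 is refused whole. A call with a gripper value outside its range is refused whole. The fingers move at their own pace and stop on an object; "grip_force" is the grip in N (left out, the last holds). Time passes only in rows, so rows that repeat a pose let the fingers close. It gives the time, the measured TCP pose, the force, the opening and the grip force at its end, in the units of the state.
- manip.sense(): the state, without advancing time (a new reading comes with each control period).
- manip.snapshot(name): name is "scene" or "top" or "wrist"; returns a dict with "color" (400x640x3 uint8, blue, green, red), "z_map" (400x640 float32, m along the optical axis (not along the pixel's ray), 0 where there is no reading), "fovy" (degrees; the focal length in pixels is half the picture's height over the tangent of half this angle, whatever the lens; pixels are square), "cx", "cy" (the principal point, pixels), "R" (3x3) and "t" (3): a world point X has camera coordinates R X + t; the wrist camera has in their place "mount" (4x4, takes a point from camera to tool coordinates, whose origin is the TCP and whose axes are the flange's). Camera axes: x right, y down, z forward; pixel columns grow to the right and rows downward; lengths in m; the calibration is good to about 2 mm. A picture is of the moment at which its call begins: read the wrist's pose just before it.
- manip.sign_off(): hands the job in; it is judged then, once.
The state is a dict: "t": time; "q": joint angles; "qd": joint speeds; "tau": joint torques, N m; "tcp_pos": TCP position; "tool_rot": TCP orientation; "force": force on the tool from outside, world axes, zero at the start; "ft_torque": the same for the moment, N m; "finger_gap": opening from 0.0 (shut) to 1.0 (fully open); "gripper_force": force on a finger pad.
Only numpy, scipy, OpenCV 4.12 (cv2) and the standard library are available. Lean on these libraries where they do the work, as an engineer would, in place of code of your own. Each camera call takes 0.05 s, during which the arm holds its last target. There are 200 camera calls.

## Working session

There is one attempt and no reset: what is moved stays moved. The work goes in short steps, Python scripts to look and compute and a tool call to move; the robot and the scene stay as the last step left them, time stands still between calls to the robot, and variables do not carry over. Pictures are saved under pics/ and viewed, at most 10 in all, crops included, and the job is handed in when it is done.

Besides the shell and the picture viewer there is one more tool, called after "Emit:" in YAML: its name, and indented under it one key for each argument. step_arm: Moves the arm, as the interface text tells. Its arguments: {"type":"object","properties":{"moves":{"type":"array","items":{"type":"number"}},"grip_force":{"type":"number"}},"required":["moves"]}

```bash
mkdir -p pics
cat > h.py <<'E'
import numpy as np, cv2
from station import manip
from scipy.spatial.transform import Rotation as Ro
def cloud(name):
    st=manip.sense(); s=manip.snapshot(name); z=s["z_map"]
    f=200/np.tan(np.radians(s["fovy"])/2)
    v,u=np.mgrid[:400,:640]
    P=np.stack([(u-s["cx"])/f*z,(v-s["cy"])/f*z,z],-1)
    if "mount" in s:
        M=np.array(s["mount"]);P=P@M[:3,:3].T+M[:3,3]
        P=P@Ro.from_quat(st["tool_rot"]).as_matrix().T+st["tcp_pos"]
    else: P=(P-s["t"])@s["R"]
    P[z==0]=np.nan
    return s["color"],P,s
E
python3 - <<'E'
from h import *
for n in("top","scene"):
    c,P,s=cloud(n); cv2.imwrite(f"pics/{n}0.png",c); np.save(f"{n}.npy",P)
print(manip.sense())
E
```

```text
{'t': 0.1, 'q': array([ 1.10052597e+00,  5.28368222e-01,  1.43378080e+00,  1.97066908e-05,
        1.18139342e+00, -1.78486013e-01]), 'qd': array([ 0.00089438, -0.00182436, -0.00237286,  0.0005485 , -0.00106425,
        0.00166021]), 'tau': array([-6.04506363e-05, -4.43306208e+01, -1.78586304e+01, -2.25871936e-04,
        3.92610178e-03,  1.05604707e-05]), 'tcp_pos': array([0.17951585, 0.59813817, 0.30303228]), 'tool_rot': array([ 1.45378823e-01,  9.89375584e-01, -9.21150233e-04, -3.19355203e-04]), 'force': array([ 0.14475897, -0.44726196, -0.70897267]), 'ft_torque': array([-0.03482146,  0.02549538, -0.0210617 ]), 'gripper_force': 0.0, 'finger_gap': 1.001811642724004}
```

View pics/top0.png

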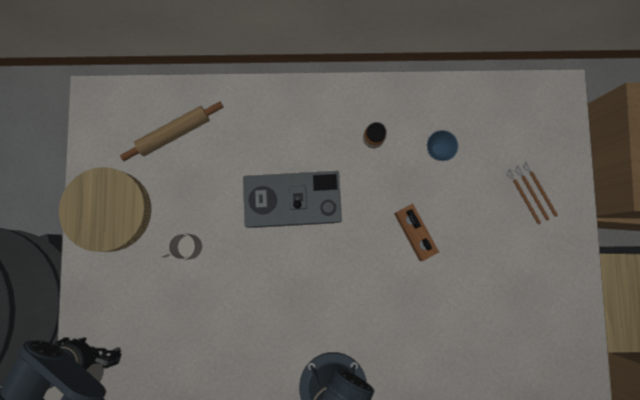

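View pics/scene0.png

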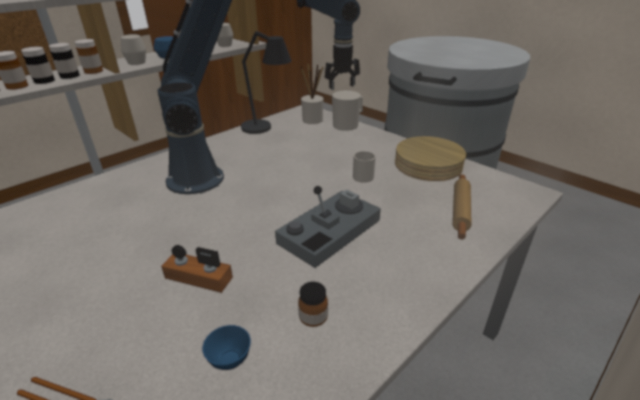

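Top view: the console is at about (292,199), with the key switch at (262,199), lever knob at (297,204) and button at (328,208). The block runs from (405,210) to (428,255). The rectangular-bow key looks like the upper one at (411,217) and the round one the lower at (426,244). The scene view agrees: round key at (178,250), rectangular at (208,257), nearer the console.

Run:
```python
from h import *
P=np.load("top.npy")
for n,(u,v) in dict(key=(411,217),rk=(426,244),blk=(418,231),plug=(261,199),knob=(297,204),btn=(328,208),jar=(375,131),bowl=(442,145),mug=(185,246),c1=(246,178),c2=(337,174),c3=(340,220),c4=(247,225)).items(): print(n,P[v,u].round(3))
# key tops
m=(P[...,2]>.085)&(P[...,2]<.16)
for (u0,u1,v0,v1) in((395,440,200,235),(410,440,235,262),(245,280,180,215)):
    q=P[v0:v1,u0:u1][m[v0:v1,u0:u1]]; print(len(q),q.mean(0).round(3),q.max(0).round(3),q.min(0).round(3))
q=P[165:232,238:346].reshape(-1,3); q=q[abs(q[:,2]-.05)<.004]
print(cv2.minAreaRect(q[:,:2].astype(np.float32)))
q=P[200:265,390:445].reshape(-1,3); q=q[abs(q[:,2]-.045)<.004]
print(cv2.minAreaRect(q[:,:2].astype(np.float32)))
```

```text
key [ 0.509 -0.238  0.1  ]
rk [ 0.429 -0.281  0.094]
blk [ 0.47  -0.271  0.038]
plug [0.574 0.212 0.058]
knob [0.546 0.096 0.164]
btn [0.542 0.007 0.066]
jar [ 0.775 -0.141  0.084]
bowl [ 0.748 -0.367  0.003]
mug [0.434 0.458 0.003]
c1 [0.642 0.26  0.043]
c2 [ 0.649 -0.023  0.052]
c3 [ 0.506 -0.03   0.05 ]
c4 [0.495 0.256 0.049]
120 [ 0.505 -0.246  0.104] [ 0.533 -0.229  0.113] [ 0.479 -0.266  0.085]
65 [ 0.429 -0.285  0.093] [ 0.447 -0.274  0.101] [ 0.411 -0.296  0.085]
163 [0.572 0.207 0.094] [0.598 0.222 0.103] [0.547 0.192 0.086]
((0.5758642554283142, 0.11790862679481506), (0.1598086804151535, 0.2991689443588257), 2.36860990524292)
((0.46733781695365906, -0.26713696122169495), (0.1692901998758316, 0.06238480284810066), 25.99129295349121)
```

Emit:
step_arm:
  moves: [1, 1, -1, 0, 0.12, 1, 1, -1, 0, 0.238, 1, 1, -1, 0, 0.238, 1, 1, -1, 0, 0.238, 1, 1, -1, 0, 0.238]

```text
t: 0.72
tcp_pos: [0.3809, 0.3969, 0.3036]
tool_rot: [-0.227, 0.974, -0.0, -0.0]
force: [0.8, 0.3, 0.3]
finger_gap: 1.002
gripper_force: 0.0
```

Emit:
step_arm:
  moves: [1, 0.3, -1, 0, 0, 1, 0.3, -1, 0, 0, 1, 0.3, -1, 0, 0, 1, 0.3, -1, 0, 0]

```text
t: 1.23
tcp_pos: [0.4403, 0.1956, 0.3037]
tool_rot: [-0.224, 0.975, -0.0, -0.0]
force: [-0.2, 0.4, 0.0]
finger_gap: 0.998
gripper_force: 0.0
```

Emit:
step_arm:
  moves: [1, 0.2, -1, 0, 0, 1, 0.2, -1, 0, 0, 1, 0.2, -1, 0, 0, 1, 0.2, -1, 0, 0]

```text
t: 1.72
tcp_pos: [0.4805, -0.0047, 0.3038]
tool_rot: [-0.224, 0.975, -0.0, 0.0]
force: [-0.7, -0.4, 0.1]
finger_gap: 0.998
gripper_force: 0.0
```

Emit:
step_arm:
  moves: [1, 0.13, -1, 0, 0, 1, 0.13, -1, 0, 0, 1, 0.13, -1, 0, 0, 1, 0.13, -1, 0, 0, 1, 0.13, -1, 0, 0]

```text
t: 2.35
tcp_pos: [0.5055, -0.2012, 0.3034]
tool_rot: [-0.225, 0.974, 0.001, -0.0]
force: [-1.1, -0.1, -0.4]
finger_gap: 1.001
gripper_force: 0.0
```

```bash
cat > look.py <<'E'
import sys
from h import *
st=manip.sense(); R=Ro.from_quat(st["tool_rot"]).as_matrix()
print(st["t"],st["tcp_pos"].round(4),"yaw y",np.degrees(np.arctan2(R[1,1],R[0,1])).round(2),st["q"].round(2))
c,P,s=cloud("wrist"); np.save("wrist.npy",P); cv2.imwrite(f"pics/{sys.argv[1]}.png",c)
E
python3 look.py w1
```

```text
2.35 [ 0.5055 -0.2012  0.3034] yaw y 116.06 [-0.58  0.42  1.64  0.    1.09 -2.61]
```

View pics/w1.png

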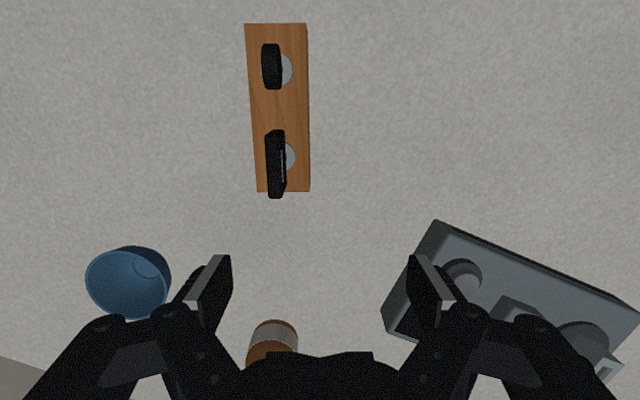

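The wrist view shows the block at (245–310, 22–192). The rectangular bow is edge-on around (276,163), the round one at (271,66).

Run:
```python
from h import *
P=np.load("wrist.npy")
Q=P[120:205,255:300].reshape(-1,3)
t=Q[Q[:,2]>.1]; print("top",len(t),np.median(t[:,2]),cv2.minAreaRect(t[:,:2].astype(np.float32)))
b=P[15:200,235:320].reshape(-1,3); b=b[abs(b[:,2]-.045)<.003]
print(cv2.minAreaRect(b[:,:2].astype(np.float32)))
k=P[25:100,255:300].reshape(-1,3);k=k[k[:,2]>.09];print(k.mean(0),k[:,2].max())
```

```text
top 1032 0.10632236263881073 ((0.5049768686294556, -0.24870239198207855), (0.06003161892294884, 0.014596885070204735), 26.974699020385742)
((0.4665597379207611, -0.26819056272506714), (0.16991102695465088, 0.0604061558842659), 26.65990447998047)
[ 0.42806242 -0.28687292  0.09510899] 0.09921704252888464
```

Emit:
step_arm:
  moves: [1, 0, -0.238, 0, 0.004, 1, 0, -0.238, -0.2, 0.004, 1, 0, -0.238, -0.5, 0.004, 1, 0, -0.238, -0.75, 0.004, 1, 0, -0.238, -0.83, 0.004, 1, 0, -0.238, -0.83, 0.004, 1, 0, -0.238, -0.83, 0.004]
  grip_force: 40

```text
t: 3.28
tcp_pos: [0.507, -0.2492, 0.1398]
tool_rot: [-0.233, 0.973, -0.001, 0.001]
force: [0.4, 0.7, 0.4]
finger_gap: 1.0
gripper_force: 0.0
```

Emit:
step_arm:
  moves: [0, 0, 0, 0, 0, 0, 0, 0, 0, 0, 0, 0, 0, 0, 0, 0, 0, 0, 0, 0, 0, 0, 0, 0, 0, 0, 0, 0, 0, 0, 0, 0, 0, 0, 0, 0, 0, 0, 0, 0]
  grip_force: 60

```text
t: 4.28
tcp_pos: [0.5056, -0.2489, 0.1382]
tool_rot: [-0.232, 0.973, 0.0, -0.0]
force: [-0.6, 1.2, 6.0]
finger_gap: 0.157
gripper_force: 58.7
```

Emit:
step_arm:
  moves: [0, 0, 0, 0.05, 0, 0, 0, 0, 0.1, 0, 0, 0, 0, 0.17, 0, 0, 0, 0, 0.24, 0, 0, 0, 0, 0.4, 0, 0, 0, 0, 0.6, 0, 0, 0, 0, 0.8, 0, 0, 0, 0, 1, 0, 0, 0, 0, 1, 0, 0, 0, 0, 1, 0]

```text
t: 5.52
tcp_pos: [0.5051, -0.2486, 0.3376]
tool_rot: [-0.232, 0.973, 0.0, -0.0]
force: [-0.0, -0.1, -2.7]
finger_gap: 0.157
gripper_force: 58.7
```

```bash
python3 look.py w2
```

```text
5.525 [ 0.5051 -0.2486  0.3376] yaw y 116.84 [-0.66  0.41  1.55 -0.    1.19 -2.69]
```

View pics/w2.png

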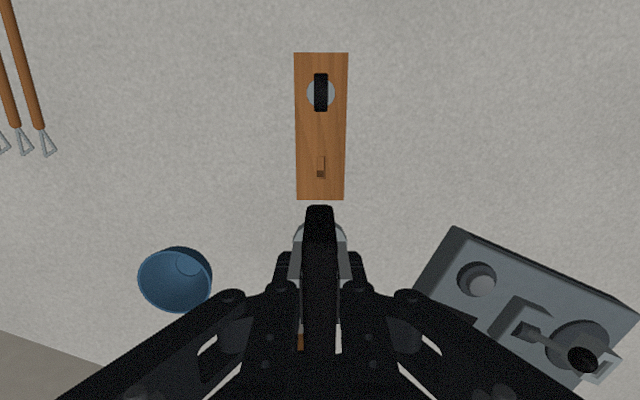

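The empty slot is at (320,166), the round key is still in place at (320,92), and the rectangular bow sits between the pads at about (320,225). Next I carry it over to the switch, standing off so the camera can see the plug.

Emit:
step_arm:
  moves: [0, 0.2, 0.25, 0, -0.05, 0, 0.3, 0.5, 0, -0.1, 0, 0.4, 0.75, 0, -0.136, 0, 0.4, 1, 0, -0.136, 0, 0.4, 1, 0, -0.136]

```text
t: 6.2
tcp_pos: [0.5845, -0.0451, 0.3356]
tool_rot: [-0.023, 1.0, 0.001, -0.003]
force: [-0.1, -0.5, -2.7]
finger_gap: 0.151
gripper_force: 58.8
```

Emit:
step_arm:
  moves: [0, 0.1, 0.25, 0, 0, 0, 0.2, 0.5, 0, 0, 0, 0.28, 0.75, 0, 0, 0, 0.28, 1, 0, 0, 0, 0.28, 1.0, 0, 0]

```text
t: 6.82
tcp_pos: [0.6411, 0.1536, 0.3358]
tool_rot: [-0.023, 1.0, 0.0, -0.002]
force: [0.3, 0.4, -2.1]
finger_gap: 0.157
gripper_force: 59.0
```

Emit:
step_arm:
  moves: [0, 0, 0.28, 0, 0, 0, 0, 0.28, 0, 0, 0, 0, 0.28, 0, 0, 0, 0, 0.28, 0, 0]

```text
t: 7.32
tcp_pos: [0.6419, 0.205, 0.3374]
tool_rot: [-0.02, 1.0, -0.0, -0.001]
force: [0.2, -0.8, -1.5]
finger_gap: 0.155
gripper_force: 59.2
```

```bash
python3 look.py w3
```

```text
7.325 [0.6419 0.205  0.3374] yaw y 92.24 [ 0.14  0.56  1.26 -0.    1.32 -1.47]
```

View pics/w3.png

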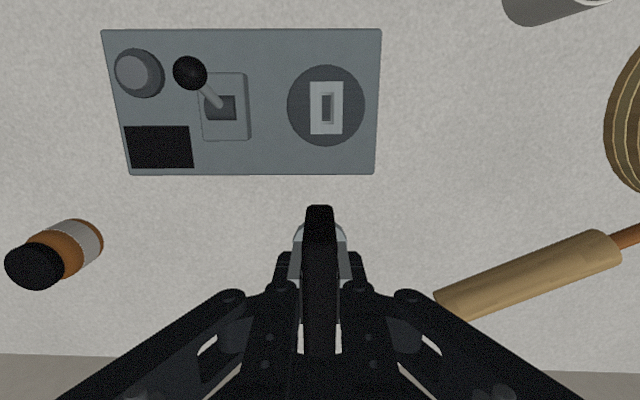

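The plug's top face is at about (326,108), with the slot at (327,108). The knob is at (189,72) and the button at (139,72).

Run:
```python
from h import *
P=np.load("wrist.npy");C=cv2.imread("pics/w3.png").astype(int).sum(2)
st=manip.sense();R=Ro.from_quat(st["tool_rot"]).as_matrix()
Q=P[70:145,295:360]; q=Q.reshape(-1,3); q=q[abs(q[:,2]-.094)<.003]
r=cv2.minAreaRect(q[:,:2].astype(np.float32));print("plug",r,np.median(q[:,2]),len(q))
h=Q.reshape(-1,3);c=np.array(r[0]);a=h[(np.abs(h[:,:2]-c)<.014).all(1)&(h[:,2]<.088)]
print("slot pix",len(a),a.mean(0))
# mouth: boundary of face pixels around hole
m=((abs(Q[...,2]-.094)<.003)*255).astype(np.uint8)
cs,_=cv2.findContours(m,cv2.RETR_CCOMP,cv2.CHAIN_APPROX_NONE)
for k in cs:
    if len(k)>15: 
        b=cv2.boundingRect(k); 
        pts=np.array([Q[p[0][1],p[0][0],:2] for p in k],np.float32); print(b,cv2.minAreaRect(pts))
# console
q=P[25:180,95:385].reshape(-1,3);q=q[abs(q[:,2]-.05)<.003];print("console",cv2.minAreaRect(q[:,:2].astype(np.float32)))
# held key in tool coords
K=(P-st["tcp_pos"])@R
k=K[200:350,285:355].reshape(-1,3);
t=k[(k[:,2]>.02)&(k[:,2]<.12)]
s=t[(abs(t[:,1])<.012)&(t[:,0]>.015)]
for lo in np.arange(.02,.12,.005):
    x=s[(s[:,2]>=lo)&(s[:,2]<lo+.005)]
    if len(x)>5: print(lo.round(3),len(x),x[:,:2].min(0).round(4),x[:,:2].max(0).round(4))
```

```text
plug ((0.5712507367134094, 0.20714108645915985), (0.04968368634581566, 0.0320846363902092), 2.3767077922821045) 0.09355600623054416 1437
slot pix 234 [0.57214596 0.20747848 0.05998786]
(15, 11, 34, 53) ((0.5712507367134094, 0.20714108645915985), (0.04968368634581566, 0.0320846363902092), 2.3767077922821045)
(25, 23, 14, 30) ((0.5713494420051575, 0.20729459822177887), (0.027825379744172096, 0.01293142419308424), 2.2907004356384277)
console ((0.5747178792953491, 0.11723564565181732), (0.15849502384662628, 0.2995043992996216), 2.2558350563049316)
0.03 1305 [ 0.015  -0.0088] [0.0299 0.005 ]
0.035 200 [ 0.0154 -0.0088] [0.03  0.005]
0.04 165 [ 0.0262 -0.0089] [0.0301 0.0048]
0.045 158 [ 0.0261 -0.0089] [0.03   0.0051]
0.05 136 [ 0.0267 -0.0087] [0.0301 0.005 ]
0.055 124 [ 0.0263 -0.0089] [0.03   0.0051]
0.06 118 [ 0.0267 -0.0088] [0.0301 0.0049]
0.065 97 [ 0.0263 -0.0085] [0.0302 0.0051]
0.07 88 [ 0.0268 -0.0087] [0.03   0.0048]
```

Emit:
step_arm:
  moves: [0, -0.2, 0.016, 0, 0, 0, -0.353, 0.016, 0, 0, 0, -0.353, 0.016, -0.2, 0, 0, -0.353, 0.016, -0.4, 0, 0, -0.353, 0.016, -0.5, 0, 0, -0.353, 0.016, -0.5, 0, 0, -0.353, 0.016, -0.5, 0, 0, -0.353, 0.016, -0.5, 0]

```text
t: 8.38
tcp_pos: [0.572, 0.2101, 0.2394]
tool_rot: [-0.02, 1.0, 0.0, 0.001]
force: [-0.3, -0.4, -0.7]
finger_gap: 0.157
gripper_force: 59.4
```

Run:
```python
from h import *
st=manip.sense(); R=Ro.from_quat(st["tool_rot"]).as_matrix()
print(st["tcp_pos"].round(4),np.degrees(np.arctan2(R[1,1],R[0,1])))
c,P,s=cloud("wrist");print(np.round(s["mount"],4),s["cx"],s["cy"])
c,P,s=cloud("scene")
f=200/np.tan(np.radians(s["fovy"])/2)
X=s["R"]@[.5713,.2083,.1]+s["t"];u,v=int(f*X[0]/X[2]+s["cx"]),int(f*X[1]/X[2]+s["cy"]);print(u,v)
cv2.imwrite("pics/s1.png",cv2.resize(c[v-60:v+40,u-70:u+70],None,fx=5,fy=5,interpolation=cv2.INTER_CUBIC))
```

```text
[0.572  0.2101 0.2394] 92.34190924767016
[[-1.000e-04 -9.494e-01 -3.139e-01  8.090e-02]
 [ 1.000e+00  2.000e-04 -8.000e-04 -1.800e-03]
 [ 9.000e-04 -3.139e-01  9.494e-01 -6.980e-02]
 [ 0.000e+00  0.000e+00  0.000e+00  1.000e+00]] 319.12418517662087 196.7541488205929
348 192
```

View pics/s1.png

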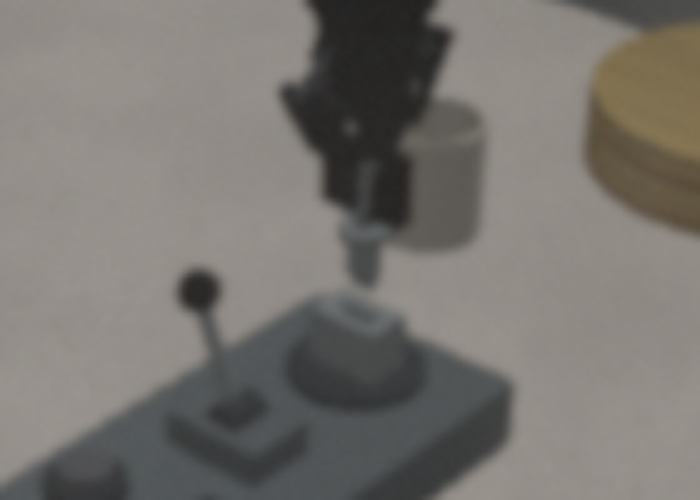

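The blade tip hangs just above the plug's slot at about (365,285) in the crop. Next I make a small correction and insert.

Emit:
step_arm:
  moves: [0, -0.004, -0.005, 0, 0, 0, -0.004, -0.005, -0.03, 0, 0, -0.004, -0.005, -0.06, 0, 0, -0.004, -0.005, -0.09, 0, 0, -0.004, -0.005, -0.12, 0, 0, -0.004, -0.005, -0.14, 0, 0, -0.004, -0.005, -0.14, 0, 0, -0.004, -0.005, -0.14, 0]

```text
t: 9.48
tcp_pos: [0.5705, 0.2092, 0.21]
tool_rot: [-0.021, 1.0, 0.0, 0.0]
force: [-0.8, 0.1, -1.6]
finger_gap: 0.158
gripper_force: 59.4
```

Emit:
step_arm:
  moves: [0, 0.003, 0, -0.03, 0, 0, 0.003, 0, -0.05, 0, 0, 0.003, 0, -0.07, 0, 0, 0.003, 0, -0.09, 0, 0, 0.003, 0, -0.1, 0, 0, 0.003, 0, -0.1, 0, 0, 0.003, 0, -0.1, 0]

```text
t: 10.35
tcp_pos: [0.571, 0.2092, 0.19]
tool_rot: [-0.021, 1.0, 0.0, 0.0]
force: [-0.6, 0.3, -1.3]
finger_gap: 0.156
gripper_force: 59.4
```

Emit:
step_arm:
  moves: [0, 0, 0, -0.008, 0, 0, 0, 0, -0.016, 0, 0, 0, 0, -0.02, 0, 0, 0, 0, -0.02, 0, 0, 0, 0, -0.02, 0]

```text
t: 10.98
tcp_pos: [0.5711, 0.2092, 0.1871]
tool_rot: [-0.021, 1.0, -0.0, 0.0]
force: [-1.9, 0.2, 5.1]
finger_gap: 0.153
gripper_force: 60.6
```

Contact comes at the expected height, so the key is home. Now I turn it clockwise.

Emit:
step_arm:
  moves: [0, 0, 0, 0, -0.04, 0, 0, 0, 0, -0.08, 0, 0, 0, 0, -0.12, 0, 0, 0, 0, -0.16, 0, 0, 0, 0, -0.2, 0, 0, 0, 0, -0.24, 0, 0, 0, 0, -0.24, 0, 0, 0, 0, -0.24]

```text
t: 11.98
tcp_pos: [0.5717, 0.209, 0.1871]
tool_rot: [0.348, 0.938, 0.0, 0.001]
force: [0.6, -1.3, 5.2]
finger_gap: 0.155
gripper_force: 60.4
```

Emit:
step_arm:
  moves: [0, 0, 0, 0, -0.04, 0, 0, 0, 0, -0.08, 0, 0, 0, 0, -0.12, 0, 0, 0, 0, -0.16, 0, 0, 0, 0, -0.2, 0, 0, 0, 0, -0.24, 0, 0, 0, 0, -0.26, 0, 0, 0, 0, -0.275, 0, 0, 0, 0, -0.275, 0, 0, 0, 0, -0.275]

```text
t: 13.22
tcp_pos: [0.5717, 0.209, 0.1871]
tool_rot: [0.708, 0.706, 0.001, 0.001]
force: [0.3, -1.0, 5.5]
finger_gap: 0.158
gripper_force: 60.4
```

Run:
```python
from h import *
st=manip.sense(); R=Ro.from_quat(st["tool_rot"]).as_matrix()
print(st["t"],st["tcp_pos"].round(4),np.degrees(np.arctan2(R[1,1],R[0,1])),st["ft_torque"],st["force"])
```

```text
13.225 [0.5717 0.209  0.1871] -0.2070095302372154 [-0.23651735  0.17337517 -0.05554754] [ 0.31925065 -1.00530673  5.51226145]
```

Emit:
step_arm:
  moves: [0, 0, 0, 0, -0.015, 0, 0, 0, 0, -0.03, 0, 0, 0, 0, -0.03, 0, 0, 0, 0, -0.03]

```text
t: 13.72
tcp_pos: [0.5717, 0.209, 0.1871]
tool_rot: [0.741, 0.672, 0.001, 0.001]
force: [-0.2, -2.0, 5.5]
finger_gap: 0.156
gripper_force: 60.4
```

Run:
```python
from h import *
st=manip.sense(); R=Ro.from_quat(st["tool_rot"]).as_matrix()
print(st["t"],st["tcp_pos"].round(4),np.degrees(np.arctan2(R[1,1],R[0,1])),st["ft_torque"],st["force"])
```

```text
13.725 [0.5717 0.209  0.1871] -5.6102148544124955 [-0.22551964  0.24068933  0.0075443 ] [-0.21227102 -1.97706049  5.52409379]
```

Emit:
step_arm:
  moves: [1, 0, 0, 0, 0, 1, 0, 0, 0, 0, 1, 0, 0, 0, 0, 1, 0, 0, 0, 0, 1, 0, 0, 0.1, 0, 1, 0, 0, 0.3, 0, 1, 0, 0, 0.6, 0, 1, 0, 0.2, 0.8, 0, 1, 0, 0.5, 0.8, 0, 1, 0, 0.5, 0.8, 0, 1, 0, 0.5, 0.8, 0]

```text
t: 15.1
tcp_pos: [0.5704, 0.309, 0.3451]
tool_rot: [0.741, 0.671, -0.001, -0.0]
force: [-0.5, -0.3, -0.7]
finger_gap: 0.997
gripper_force: 0.0
```

```bash
python3 look.py w4
```

```text
15.1 [0.5704 0.309  0.3451] yaw y -5.68 [ 0.32  0.52  1.32 -0.    1.3   0.42]
```

View pics/w4.png

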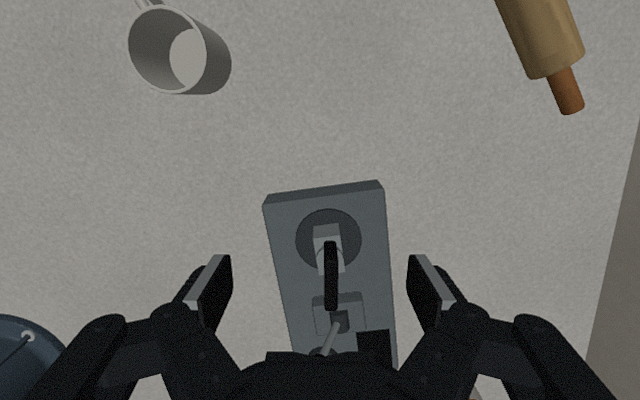

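The plug is now long-side along the console, with the key standing in it: bow at (331,275), plug at (328,250).

Run:
```python
from h import *
P=np.load("wrist.npy")
Q=P[215:320,305:350].reshape(-1,3)
t=Q[(Q[:,2]>.147)&(Q[:,2]<.165)];print("bow",len(t),np.median(t[:,2]),cv2.minAreaRect(t[:,:2].astype(np.float32)))
q=Q[abs(Q[:,2]-.094)<.003];print("plug",cv2.minAreaRect(q[:,:2].astype(np.float32)))
```

```text
bow 768 0.15539128676982064 ((0.572135329246521, 0.20693126320838928), (0.059599753469228745, 0.014403474517166615), 84.87965393066406)
plug ((0.572012186050415, 0.20732784271240234), (0.03201283514499664, 0.050947777926921844), 2.7352402210235596)
```

Emit:
step_arm:
  moves: [0, -0.2, -0.25, 0, 0.015, 0, -0.4, -0.5, 0, 0.03, 0, -0.47, -0.75, 0, 0.045, 0, -0.47, -1, 0, 0.045, 0, -0.47, -1, 0, 0.045, 0, -0.47, -1, 0, 0.045]

```text
t: 15.9
tcp_pos: [0.4769, 0.1084, 0.3458]
tool_rot: [0.693, 0.721, 0.0, -0.0]
force: [0.3, -0.3, 0.3]
finger_gap: 0.0
gripper_force: 0.0
```

Emit:
step_arm:
  moves: [0, 0, -0.05, -0.2, 0, 0, 0, -0.05, -0.5, 0, 0, 0, -0.05, -0.7, 0, 0, 0, -0.05, -0.75, 0, 0, 0, -0.05, -0.75, 0, 0, 0, -0.05, -0.75, 0]

```text
t: 16.65
tcp_pos: [0.4781, 0.0995, 0.1974]
tool_rot: [0.692, 0.722, 0.001, 0.001]
force: [-0.3, 0.6, 1.0]
finger_gap: 0.0
gripper_force: 0.0
```

```bash
python3 look.py w5
python3 - <<'E'
from h import *
c,P,s=cloud("top")
X=s["R"]@[.53,.1,.12]+s["t"];f=200/np.tan(np.radians(s["fovy"])/2)
q=P[190:215,285:310].reshape(-1,3);q=q[(q[:,2]>.12)&(q[:,2]<.168)];print(len(q),q.mean(0),q.min(0),q.max(0))
c,P,s=cloud("scene")
X=s["R"]@[.54,.1,.12]+s["t"];u,v=int(f*0+200/np.tan(np.radians(s["fovy"])/2)*X[0]/X[2]+s["cx"]),int(200/np.tan(np.radians(s["fovy"])/2)*X[1]/X[2]+s["cy"])
cv2.imwrite("pics/s2.png",cv2.resize(c[v-50:v+50,u-70:u+70],None,fx=5,fy=5,interpolation=cv2.INTER_CUBIC))
E
```

```text
16.65 [0.4781 0.0995 0.1974] yaw y 2.4 [-0.02  0.52  1.87  0.    0.75 -0.07]
43 [0.55085532 0.09526521 0.15530567] [0.54130484 0.08531711 0.14570341] [0.55903216 0.10822756 0.16324121]
```

View pics/s2.png

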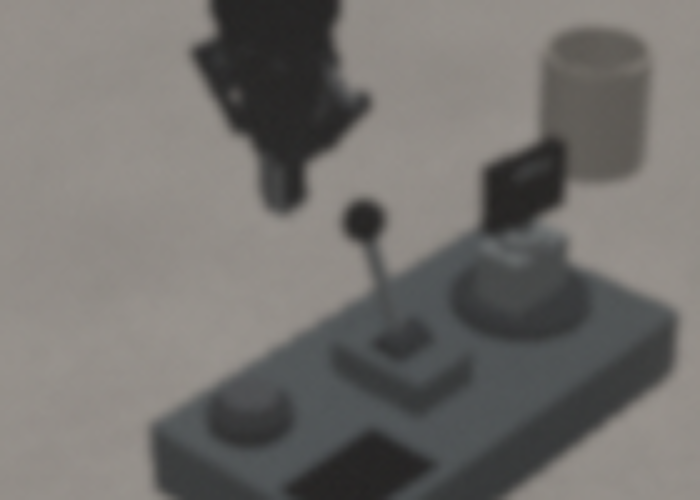

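The shut gripper, tips at (283,205), is on the robot side of the knob at (363,220). The key stands upright in the switch. Now I push along +x.

Emit:
step_arm:
  moves: [0, 0.08, 0, 0, 0, 0, 0.16, 0, 0, 0, 0, 0.22, 0, 0, 0, 0, 0.28, 0, 0, 0, 0, 0.34, 0, 0, 0, 0, 0.4, 0, 0, 0, 0, 0.45, 0, 0, 0, 0, 0.48, 0, 0, 0, 0, 0.5, 0, 0, 0, 0, 0.5, 0, 0, 0]

```text
t: 18.05
tcp_pos: [0.5773, 0.0991, 0.1959]
tool_rot: [0.692, 0.722, 0.0, 0.0]
force: [0.1, -0.2, 0.6]
finger_gap: 0.0
gripper_force: 0.0
```

Emit:
step_arm:
  moves: [0, 0.01, 0, 0, 0, 0, 0.02, 0, 0, 0, 0, 0.03, 0, 0, 0, 0, 0.03, 0, 0, 0]

```text
t: 18.55
tcp_pos: [0.5832, 0.0992, 0.1959]
tool_rot: [0.692, 0.722, 0.0, 0.0]
force: [-0.1, 0.2, -0.6]
finger_gap: -0.001
gripper_force: 0.2
```

Emit:
step_arm:
  moves: [0, 0.01, 0, 0, 0, 0, 0.02, 0, 0, 0, 0, 0.03, 0, 0, 0, 0, 0.035, 0, 0, 0, 0, 0.035, 0, 0, 0]

```text
t: 19.18
tcp_pos: [0.5887, 0.0992, 0.1957]
tool_rot: [0.692, 0.722, -0.001, -0.001]
force: [-4.8, -0.6, 2.2]
finger_gap: 0.004
gripper_force: 2.6
```

Run:
```python
from h import *
c,P,s=cloud("scene");f=200/np.tan(np.radians(s["fovy"])/2)
X=s["R"]@[.58,.1,.12]+s["t"];u,v=int(f*X[0]/X[2]+s["cx"]),int(f*X[1]/X[2]+s["cy"])
cv2.imwrite("pics/s3.png",cv2.resize(c[v-50:v+50,u-70:u+70],None,fx=5,fy=5,interpolation=cv2.INTER_CUBIC))
```

```text
(no output)
```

View pics/s3.png

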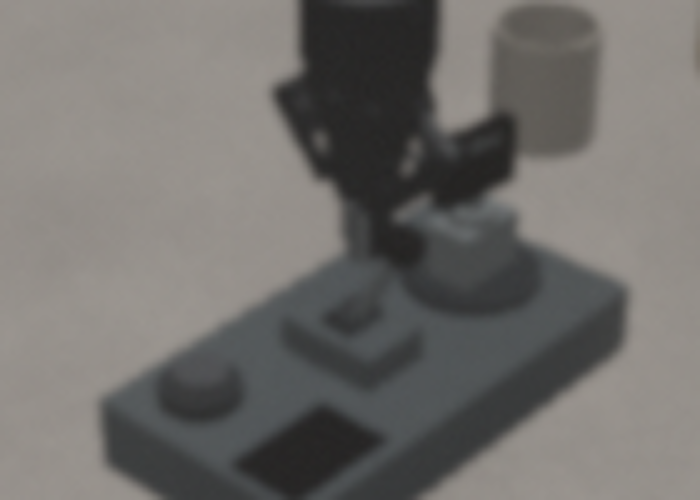

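The lever leans to the far side, with the knob at (403,245), and the stop was felt at −4.8 N. Now I back off and go over the button.

Emit:
step_arm:
  moves: [0, -0.1, 0, 0, 0, 0, -0.2, 0, 0.05, 0, 0, -0.223, -0.1, 0.1, 0, 0, -0.223, -0.3, 0.1, 0, 0, -0.223, -0.458, 0, 0, 0, -0.223, -0.458, -0.1, 0, 0, -0.223, -0.458, -0.2, 0, 0, -0.223, -0.458, -0.22, 0, 0, -0.223, -0.458, -0.22, 0]

```text
t: 20.35
tcp_pos: [0.5463, 0.0068, 0.1523]
tool_rot: [0.693, 0.721, 0.0, 0.001]
force: [-1.0, -0.0, 0.9]
finger_gap: -0.001
gripper_force: 0.0
```

Emit:
step_arm:
  moves: [0, -0.003, 0, -0.02, 0, 0, -0.003, 0, -0.035, 0, 0, -0.003, 0, -0.045, 0, 0, -0.003, 0, -0.055, 0, 0, -0.003, 0, -0.055, 0]

```text
t: 20.98
tcp_pos: [0.545, 0.0076, 0.1411]
tool_rot: [0.692, 0.722, 0.0, 0.0]
force: [-0.0, 0.4, 3.9]
finger_gap: -0.001
gripper_force: 1.7
```

Emit:
step_arm:
  moves: [0, 0, 0, -0.007, 0, 0, 0, 0, -0.014, 0, 0, 0, 0, -0.017, 0, 0, 0, 0, -0.017, 0]

```text
t: 21.48
tcp_pos: [0.545, 0.0076, 0.1386]
tool_rot: [0.692, 0.722, 0.0, 0.0]
force: [-2.8, 1.0, 10.8]
finger_gap: -0.001
gripper_force: 5.5
```

The force rises past 5 N to the bottom stop, so the button is fully down. Now I release it and retract.

Emit:
step_arm:
  moves: [0, 0, 0, 0.1, 0, 0, 0, 0, 0.4, 0, 0, 0, 0, 0.7, 0, 0, -0.2, -0.3, 1, 0, 0, -0.2, -0.6, 1, 0, 0, -0.2, -0.6, 1, 0, 0, -0.2, -0.6, 1, 0, 0, -0.2, -0.6, 1, 0]

```text
t: 22.48
tcp_pos: [0.5043, -0.1115, 0.3366]
tool_rot: [0.692, 0.722, -0.0, -0.001]
force: [1.0, 0.4, -0.9]
finger_gap: 0.0
gripper_force: 0.0
```

Run:
```python
from h import *
c,P,s=cloud("scene");f=200/np.tan(np.radians(s["fovy"])/2)
X=s["R"]@[.56,.05,.1]+s["t"];u,v=int(f*X[0]/X[2]+s["cx"]),int(f*X[1]/X[2]+s["cy"])
cv2.imwrite("pics/s4.png",cv2.resize(c[v-60:v+60,u-80:u+80],None,fx=4.5,fy=4.5,interpolation=cv2.INTER_CUBIC))
```

```text
(no output)
```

View pics/s4.png

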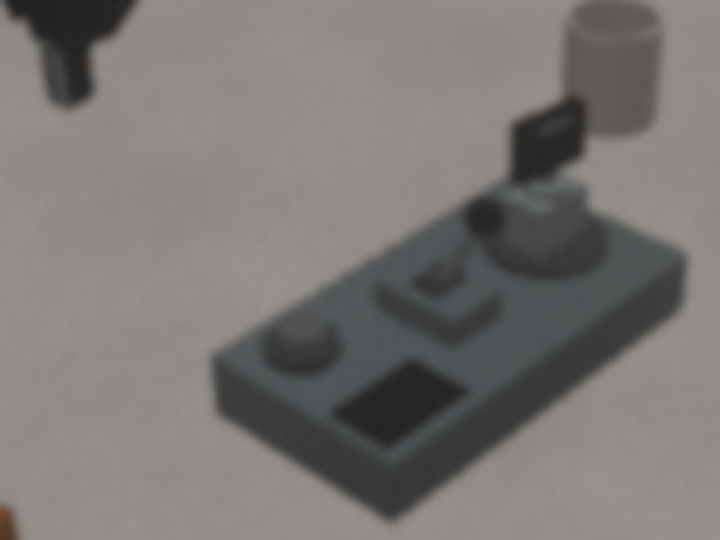

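The key stands in the switch at (548,140), the lever is over with its knob at (484,215), the button is up at (303,335), and the arm is clear.

```bash
python3 -c "
from station import manip
print(manip.sign_off())"
```

```text
the job is handed in; nothing more can be done
None
```

The job is handed in after about 22.5 s of the 66 s: the kiln key is fully in and turned on, the lever is over, the start button was pressed and released, the arm is clear, and the round key, pots and jar were not touched; the hand-in returned no verdict.

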